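Lock a spark-gap electrode with its thumbscrew

ROBOT

A 7-joint arm with a two-finger parallel gripper is mounted at the origin on the work surface. World frame = base frame: x ahead of the robot, y to its left, z up, the work surface at z = 0. Lengths are in m, angles in rad, forces in N, time in s.
With the tool pointing down it reaches from about 0.35 to 0.9 m from the base axis. Payload 8.1 kg.
Tool frame: the origin (TCP) lies on the centre line of the jaws, within the pads' length; the fingertips stand arm.tips_ahead ahead of it and the grasp point (between the pads) lies 8 mm behind it (arm.tips_ahead is the distance from the TCP to the fingertips, in m); z points along the fingers, y is the direction in which the jaws open and shut (so a half turn about z gives the same grasp; the last joint's range is limited). The gripper opens to 92 mm and grips with 3 to 60 N. Pads are 19 mm wide; open, the fingers measure 130 mm over their backs; the gripper's body (75 mm by 190 mm) begins 47 mm behind the grasp point.
Start: joints at [1.18, 0.434, 0.025, 1.573, -0.012, 1.134, -0.075], TCP at [0.177, -0.599, 0.238] pointing down, gripper open.
Joint ranges: [-2.62, 2.62], [-0.44, 2.09], [-1.27, 1.32], [0.08, 2.57], [-1.32, 4.46], [0.12, 2], [-2.74, 2.74]. Speed limits (rad/s): [2.22, 2.22, 3.01, 3.01, 3.14, 3.14, 3.14].

INTERFACE

Orientations are given as a rotation vector (axis times angle).
In Python, from cell import arm gives the robot as it stands. The module is installed in compiled form; this text tells all that it offers.
- The arm moves only by the tool jog_arm, never from a script. Its argument "moves" is a list of rows, each an object with "twist": the turn, a rotation vector about the tool's x, y, z in units of 10 degrees (1.0 is 10 degrees), a list of three; "xyz": the shift along the tool's x, y, z in units of 60 mm (1.0 is 60 mm), a list of three; "grip": the closure, from -1 (fully open) to 1 (shut). A call has 1 to 5 rows; each row is the pose to reach, as a shift and turn from the pose commanded when the call began, along the tool's axes at that moment; what a row does not reach only later rows make up. A row lasts 1/8 s, in which the tool goes at most 62.5 mm and 10.7 degrees, less where a joint would pass 70% of its speed; a pose out of reach is approached as far as the arm can. A call with a gripper value outside its range is refused whole. The fingers move at their own pace and stop on an object; "force" is the grip in N (left out, the last holds). Time passes only in rows, so rows that repeat a pose let the fingers close. It gives the time, the measured TCP pose, the force and the opening at its end, in the units of the state.
- arm.observe(): the state, without advancing time (a new reading comes with each control period).
- arm.get_image(name): name is "scene" or "top" or "wrist"; returns the picture (384x512x3 uint8, blue, green, red); there is no depth.
- arm.camera_params(name): a dict with "mtx" (3x3 intrinsics, pixels), "k1" (the pictures are not rectified: a ray, as slopes to the right and down, at radius r is drawn at 1 + k1 r^2 times it, then the intrinsics apply), "T" (4x4, takes a point from camera to world coordinates); the wrist camera has in their place "T_tool_cam" (4x4, takes a point from camera to tool coordinates, whose origin is the TCP and whose axes are the flange's). Camera axes: x right, y down, z forward; pixel columns grow to the right and rows downward; lengths in m; the calibration is good to about 2 mm. A picture is of the moment at which its call begins: read the wrist's pose just before it. camera_params takes no time and is no camera call.
- arm.sign_off(): hands the job in, once; it reports no verdict.
The state is a dict: "clock": time; "joints": joint angles; "dq": joint speeds; "joint_efforts": joint torques, N m; "position": TCP position; "ee_rot": TCP orientation; "force": force on the tool from outside, world axes, zero at the start; "ft_torque": the same for the moment, N m; "width": opening from 0.0 (shut) to 1.0 (fully open).
Only numpy, scipy, OpenCV 4.12 (cv2) and the standard library are available. Lean on these libraries where they do the work, as an engineer would, in place of code of your own. Each camera call takes 0.05 s, during which the arm holds its last target. There are 200 camera calls.

TASK

On the spark-gap stand, push the loose electrode, the one whose collar stands off its brass clamp block, in by its handle until the collar sits flat against the block. Then turn the knurled thumbscrew on top of that block clockwise until it seats on the rod and is snug: feel for the resistance rising and stop there, do not overtighten it. Let go and leave the other things on the bench where they are.

Things in the scene. Friction and masses are not known exactly. Their poses are not given: they have to be found in the camera images.
- gap_stand: fixed dark wooden board 110 x 340 mm, 20 mm high; origin under its centre, on the bench; y along the two rods, x across, z up. Two white ribbed insulators at y = +80 and -80 mm carry brass clamp blocks (32 mm diameter, 80 to 118 mm high); the rods' axis is 98 mm up. The electrode at +y is the loose one; the one at -y is already locked, part of the stand.
- electrode: loose electrode: steel rod of 10 mm through the block at +y; slides only along the stand's y with about 2 N friction. Origin: centre of the inner face of its brass collar (22 mm diameter, 6 mm thick), y axis outward. A 24 mm brass ball is 79 mm inward. It starts 10 to 24 mm out; home, the collar stops on the block, its origin at y = 96 mm in the stand's frame.
- handle_end (a point): centre of the flat outer end of the loose electrode's black handle (22 mm diameter, from 6 to 71 mm outward of the collar's inner face); on the rods' axis, 98 mm above the bench; at y = 167 mm in the stand's frame when home
- thumbscrew: knurled brass head, 30 mm diameter, 14 mm high, on the +y block (stand x 0, y 80 mm); origin at its middle, z up; 20 mm of bare screw below. Clockwise from above tightens, 3 mm a turn. Runs at 0.06 N m for 0.8 to 2.7 rad; on the rod it jumps to 0.24 and climbs to 0.45 N m, overtightened, 0.95 rad on. Snug: 0.45 to 0.75 rad past touch, 0.33 to 0.4 N m turning; held still it reads to 0.1 less.
- small_coil: bystander: small copper coil 25 mm thick on a round black foot of 60 mm, 97 mm high in all; origin under its centre; leave it alone
- screwdriver: bystander: black-handled screwdriver 170 mm long lying on the bench on the robot's side of the stand; origin under it, x along its length; leave it alone
- cup: bystander: empty paper cup, 72 mm across the rim, 85 mm high, beyond the stand; origin under its centre; leave it alone
- multimeter: bystander: grey multimeter 75 x 145 mm, 32 mm high, lying on the bench beyond the stand's -y end; origin under its centre; leave it alone

How it is judged:
On the way, in this order (a step that is already met when the one before it is completed fails the run):
1. the electrode is home: its collar is within 1.5 mm of its block (y of electrode in the frame of gap_stand below 0.0975 m), for 0.2 s.
2. the thumbscrew is seated: it bears on the electrode's rod with more than 3 N (contact force between thumbscrew and electrode above 3 N), for 0.2 s.
At the end, for the whole second after the job is handed in: The loose electrode's collar is within 1.5 mm of its clamp block, its thumbscrew bears on the rod with 3 to 22 N, and both are at rest and released (y of electrode in the frame of gap_stand below 0.0975 m and contact force between thumbscrew and electrode between 3 and 22 N and angular speed of thumbscrew below 0.05 rad/s and linear speed of electrode below 0.005 m/s); the robot touches nothing.
It fails at once if the thumbscrew is overtightened: it bears on the rod with more than 22 N (contact force between thumbscrew and electrode above 22 N).
It fails at once if a bystander is moved by more than 15 mm (distance of any of small_coil, screwdriver, cup, multimeter from where it was at the start of the episode above 0.015 m).
It also fails if it takes over 72 s, if anything falls off the work surface, if the arm or the gripper's body presses on something with over 40 N, if the wrist force passes 120 N, or if a joint passes its speed limit or range.

## Working session

There is one attempt and no reset: what is moved stays moved. The work goes in short steps, Python scripts to look and compute and a tool call to move; the robot and the scene stay as the last step left them, time stands still between calls to the robot, and variables do not carry over. Pictures are saved under pics/ and viewed, about 8 in all and at most 12, crops included, and the job is handed in when it is done.

Besides the shell and the picture viewer there is one more tool, called after ">>>" in YAML: its name, and indented under it one key for each argument. jog_arm: Moves the arm, as the interface text tells. Its arguments: {"type":"object","properties":{"moves":{"type":"array","items":{"type":"object","properties":{"twist":{"type":"array","items":{"type":"number"}},"xyz":{"type":"array","items":{"type":"number"}},"grip":{"type":"number"}}}},"force":{"type":"number"}},"required":["moves"]}

```bash
mkdir -p pics; cat > h.py <<'E'
import numpy as np,cv2
from scipy.spatial.transform import Rotation as R
from cell import arm
def snap(n,f): 
    im=arm.get_image(n); cv2.imwrite('pics/'+f,im); return im
def ray(n,uv,s=None):
    p=arm.camera_params(n); K=np.array(p['mtx']); 
    d=np.linalg.inv(K)@[uv[0],uv[1],1]; d=d[:2]; q=d.copy()
    for _ in range(30): q=d/(1+p['k1']*(q@q))
    if 'T' in p: T=np.array(p['T'])
    else:
        W=np.eye(4);W[:3,:3]=R.from_rotvec(s['ee_rot']).as_matrix();W[:3,3]=s['position'];T=W@np.array(p['T_tool_cam'])
    return T[:3,3],T[:3,:3]@[q[0],q[1],1]
def atz(n,uv,z,s=None):
    o,d=ray(n,uv,s); return o+d*(z-o[2])/d[2]
def proj(n,P,s=None):
    p=arm.camera_params(n)
    if 'T' in p: T=np.array(p['T'])
    else:
        W=np.eye(4);W[:3,:3]=R.from_rotvec(s['ee_rot']).as_matrix();W[:3,3]=s['position'];T=W@np.array(p['T_tool_cam'])
    c=np.linalg.inv(T)@[*P,1]; q=c[:2]/c[2]; q=q*(1+p['k1']*(q@q)); K=np.array(p['mtx']); return (K@[*q,1])[:2]
E
python3 - <<'E'
from h import *
s=arm.observe(); print(s, arm.tips_ahead)
a=snap('scene','s0.png');b=snap('top','t0.png')
cv2.imwrite('pics/t0x.png',cv2.resize(b,(800,600),interpolation=cv2.INTER_CUBIC))
for n in('scene','top','wrist'):print(arm.camera_params(n))
E
```

```text
{'clock': 0.0, 'joints': array([ 1.18039424,  0.43523479,  0.02496117,  1.57407261, -0.01159424,
        1.13397111, -0.07510411]), 'dq': array([ 5.14435757e-05, -7.39463285e-04,  1.47768341e-03, -8.24668977e-04,
        1.49312369e-03, -1.23574521e-03,  5.94263635e-04]), 'joint_efforts': array([-4.71962594e-04, -6.67852235e+01,  9.84998681e-01, -3.14464045e+01,
       -6.06068177e-02,  4.26412420e-02,  1.91752433e-04]), 'position': array([ 0.17722188, -0.59885383,  0.23694695]), 'ee_rot': array([-3.10765205e+00, -4.50210911e-01,  5.64409863e-04]), 'force': array([-0.29929961,  0.00278814, -0.20645279]), 'ft_torque': array([-0.03860005, -0.04635415, -0.00215427]), 'width': 0.9976272250059457} 0.011
{'mtx': array([[417.53969423,   0.        , 254.84687321],
       [  0.        , 417.53969423, 195.49811818],
       [  0.        ,   0.        ,   1.        ]]), 'k1': 0.045887994299061104, 'T': array([[ 7.23183196e-01,  5.40859599e-01, -4.29507811e-01,
         9.46758352e-01],
       [ 6.90655975e-01, -5.65769635e-01,  4.50443164e-01,
        -4.78541187e-01],
       [ 6.24031470e-04, -
[... 434 characters left out ...]
,  0.0127021 , -0.06572545],
       [-0.00294019, -0.20968842, -0.97776384,  1.04186774],
       [ 0.        ,  0.        ,  0.        ,  1.        ]])}
{'mtx': array([[270.31428198,   0.        , 252.96693391],
       [  0.        , 270.31428198, 192.15450117],
       [  0.        ,   0.        ,   1.        ]]), 'k1': -0.058647945684283165, 'T_tool_cam': array([[ 6.18186698e-04, -9.63308330e-01, -2.68396495e-01,
         7.15360327e-02],
       [ 9.99999656e-01,  4.47216042e-04,  6.98144538e-04,
         1.13999473e-03],
       [-5.52497231e-04, -2.68396834e-01,  9.63308276e-01,
        -1.48169053e-01],
       [ 0.00000000e+00,  0.00000000e+00,  0.00000000e+00,
         1.00000000e+00]])}
```

View pics/t0x.png

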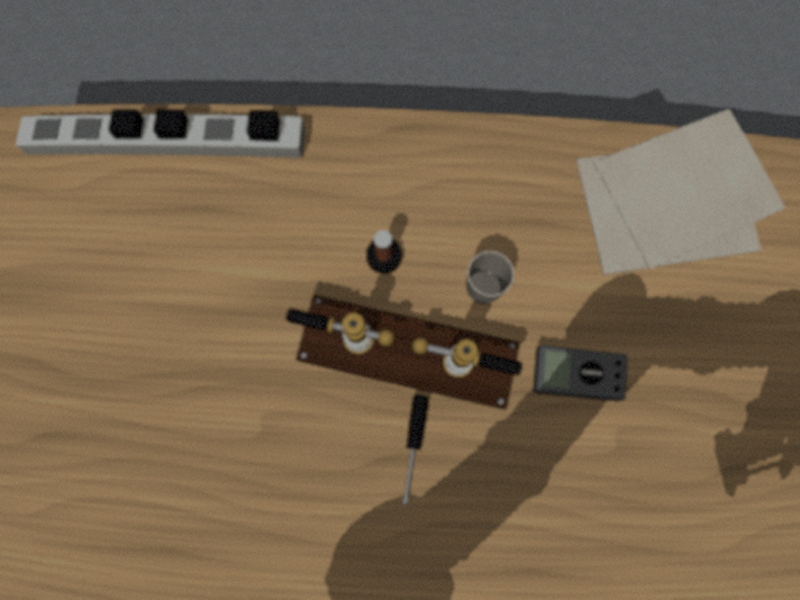

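View pics/s0.png

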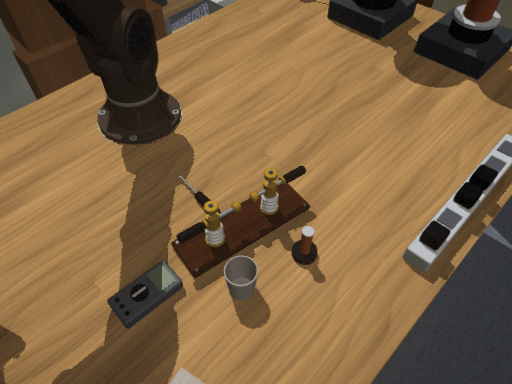

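The top view shows the stand with its +y (loose) side on the left: left thumbscrew at about (354,323) and handle end at (289,316) in the enlarged picture. The coil, cup, multimeter and screwdriver are all clear of that end.

```bash
python3 - <<'E'
from h import *
k=512/800
for nm,uv,z in [('TL',(316,297),.02),('BL',(298,360),.02),('BR',(504,407),.02),('TR',(521,345),.02),('handle',(288,316),.098),('handle-',(521,367),.098),('ts+',(354,322),.137),('ts-',(466,350),.137),('ball+',(386,339),.098),('ball-',(420,346),.098),('coil foot',(384,255),.01),('cup',(490,285),.04)]:
    print(nm,atz('top',np.array(uv)*k,z).round(4))
for nm,uv,z in [('ts+',(270,174),.137),('ts-',(211,205),.137),('handle',(304,172),.098),('coil',(304,253),.01)]: print('sc',nm,atz('scene',uv,z).round(4))
t=cv2.imread('pics/t0.png')[180:265,180:340]; s=cv2.imread('pics/s0.png')[155:255,170:320]
cv2.imwrite('pics/c0.png',np.vstack([cv2.resize(t,(640,340),interpolation=cv2.INTER_CUBIC)]))
E
```

```text
TL [0.6017 0.0744 0.02  ]
BL [0.499  0.0956 0.02  ]
BR [ 0.4404 -0.2293  0.02  ]
TR [ 0.539  -0.2546  0.02  ]
handle [0.5536 0.103  0.098 ]
handle- [ 0.4939 -0.2406  0.098 ]
ts+ [0.5419 0.0022 0.137 ]
ts- [ 0.5095 -0.1559  0.137 ]
ball+ [ 0.5263 -0.0429  0.098 ]
ball- [ 0.5183 -0.0927  0.098 ]
coil foot [ 0.6794 -0.0306  0.01  ]
cup [ 0.6292 -0.201   0.04  ]
sc ts+ [0.5313 0.0078 0.137 ]
sc ts- [ 0.4992 -0.1472  0.137 ]
sc handle [0.5645 0.0961 0.098 ]
sc coil [ 0.6822 -0.034   0.01  ]
```

View pics/c0.png

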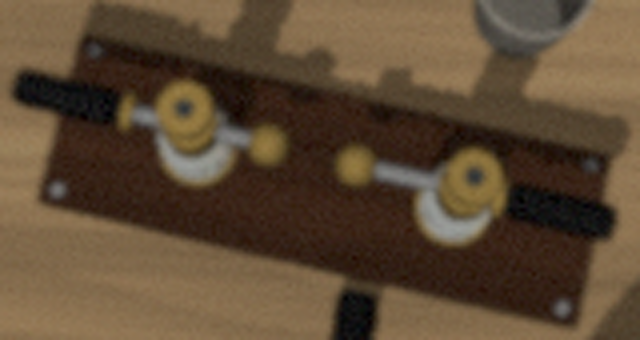

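The crop confirms the collar stands off on the left rod: collar at about (125,112), screw head centre at (186,108). From the corner fit, the stand centre is (0.520,-0.078) and its +y axis points at about 79.5° yaw. The electrode is about 17 mm out. Next I go above it for a close look.

>>> jog_arm:
  moves:
    - {"xyz": [1, -0.96, 0], "twist": [0, 0, -1]}
    - {"xyz": [2, -1.6, 0], "twist": [0, 0, -2]}
    - {"xyz": [2.8, -2.4, 0], "twist": [0, 0, -3]}
    - {"xyz": [3.5, -3.2, 0], "twist": [0, 0, -4]}
    - {"xyz": [4.2, -4, 0], "twist": [0, 0, -5]}

```text
invalid input at $.moves[0]: expected keys twist, xyz, grip
```

```bash
cat >> h.py <<'E'
def plan(pos,yaw):
    s=arm.observe(); M=R.from_rotvec(s['ee_rot']).as_matrix()
    x=np.array([np.cos(yaw),np.sin(yaw),0]); z=np.array([0,0,-1.]); T=np.stack([x,np.cross(z,x),z],1)
    print('clock',s['clock'],'pos',s['position'].round(4),'yaw',np.degrees(np.arctan2(M[1,0],M[0,0])).round(2),'F',s['force'].round(2),'tq',s['ft_torque'].round(3),'w',round(s['width'],3),'q',s['joints'].round(2))
    print('xyz',(M.T@(np.array(pos)-s['position'])/.06).round(3),'twist',np.degrees(R.from_matrix(M.T@T).as_rotvec()/10).round(3))
E
python3 -c "
from h import *
plan((.548,.05,.237),np.radians(79.5))"
```

```text
clock 0.1 pos [ 0.1772 -0.5989  0.237 ] yaw 16.48 F [ 0.25 -0.54 -0.97] tq [ 0.006  0.015 -0.044] w 1.0 q [ 1.18  0.44  0.02  1.57 -0.01  1.13 -0.08]
xyz [ 8.994 -8.617  0.011] twist [-8.000e-03 -4.000e-03 -6.302e+00]
```

>>> jog_arm:
  moves:
    - {"xyz": [0.7, -0.7, 0], "twist": [0, 0, -1], "grip": -1}
    - {"xyz": [1.4, -1.4, 0], "twist": [0, 0, -2], "grip": -1}
    - {"xyz": [2.1, -2.1, 0], "twist": [0, 0, -3], "grip": -1}
    - {"xyz": [2.8, -2.8, 0], "twist": [0, 0, -4], "grip": -1}
    - {"xyz": [3.5, -3.5, 0], "twist": [0, 0, -5], "grip": -1}

```text
clock: 0.72
position: [0.3197, -0.3365, 0.2376]
ee_rot: [2.623, 1.73, -0.0]
force: [1.6, -0.8, 0.4]
width: 0.998
```

```bash
python3 -c "
from h import *
plan((.548,.05,.237),np.radians(79.5))"
```

```text
clock 0.725 pos [ 0.3197 -0.3365  0.2376] yaw 66.81 F [ 1.64 -0.79  0.37] tq [ 0.013 -0.116  0.03 ] w 0.998 q [ 0.94  0.19 -0.28  1.93  0.06  1.03  0.22]
xyz [7.419 0.962 0.01 ] twist [-0.000e+00  1.000e-03 -1.269e+00]
```

>>> jog_arm:
  moves:
    - {"xyz": [1, 0.1, 0], "twist": [0, 0, -0.3], "grip": -1}
    - {"xyz": [2, 0.25, 0], "twist": [0, 0, -0.6], "grip": -1}
    - {"xyz": [3, 0.4, 0], "twist": [0, 0, -0.9], "grip": -1}
    - {"xyz": [4, 0.5, 0], "twist": [0, 0, -1.2], "grip": -1}
    - {"xyz": [5, 0.6, 0], "twist": [0, 0, -1.2], "grip": -1}

```text
clock: 1.35
position: [0.4724, -0.076, 0.2377]
ee_rot: [2.433, 1.988, -0.0]
force: [1.1, -0.5, 0.0]
width: 1.002
```

```bash
python3 -c "
from h import *
plan((.548,.05,.237),np.radians(79.5))"
```

```text
clock 1.35 pos [ 0.4724 -0.076   0.2377] yaw 78.5 F [ 1.15 -0.48  0.03] tq [-0.102 -0.127 -0.033] w 1.002 q [ 0.47  0.24 -0.51  1.89  0.14  1.05 -0.3 ]
xyz [2.31  0.816 0.011] twist [ 0.     0.001 -0.1  ]
```

>>> jog_arm:
  moves:
    - {"xyz": [0.8, 0.3, 0], "twist": [0, 0, -0.1], "grip": -1}
    - {"xyz": [1.6, 0.6, 0], "twist": [0, 0, -0.1], "grip": -1}
    - {"xyz": [2.3, 0.8, 0], "twist": [0, 0, -0.1], "grip": 1}
    - {"xyz": [2.3, 0.8, 0], "twist": [0, 0, -0.1], "grip": 1}
    - {"xyz": [2.3, 0.8, 0], "twist": [0, 0, -0.1], "grip": 1}

```text
clock: 1.98
position: [0.546, 0.0474, 0.2372]
ee_rot: [-2.415, -2.008, 0.002]
force: [-0.4, -0.6, 0.1]
width: 0.722
```

```bash
python3 -c "
from h import *
plan((.556,.14,.237),np.radians(79.5))
s=arm.observe();im=snap('wrist','w1.png')
c=im;cv2.imwrite('pics/w1x.png',cv2.resize(c,(800,600)))
yh=np.array([.1825,.983,0]);c=np.array([.52,-.0785,0])
for y,z in((.08,.138),(.1845,.098),(.1845,.109),(-.08,.138)):print(y,z,proj('wrist',c+yh*y+[0,0,z],s)*800/512)
"
```

```text
clock 1.975 pos [0.546  0.0474 0.2372] yaw 79.49 F [-0.43 -0.62  0.07] tq [-0.038 -0.047 -0.041] w 0.722 q [ 0.23  0.37 -0.55  1.73  0.21  1.11 -0.57]
xyz [ 1.547 -0.118  0.002] twist [-0.006  0.005 -0.001]
0.08 0.138 [391.34106189 375.79533843]
0.1845 0.098 [391.60488248 205.85349868]
0.1845 0.109 [391.46021005 206.77927262]
-0.08 0.138 [391.80701985 566.23899876]
```

View pics/w1x.png

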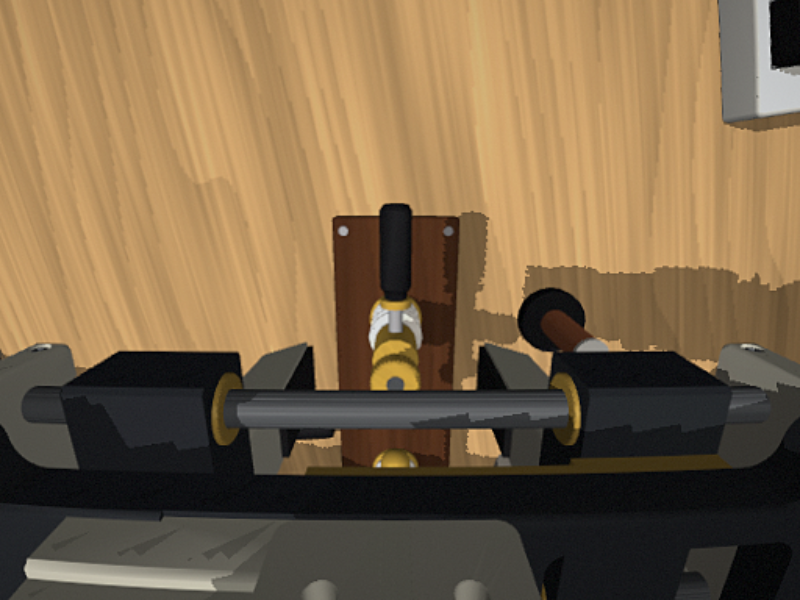

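The wrist view shows the handle end at (396,205), the head's top centre at about (396,371), and board edges at x=333 and 459. That fits the prediction to about 4 px, and the yaw matches.

```bash
python3 -c "
from h import *
s=arm.observe();k=512/800
for n,uv,z in(('ts',(396,372),.138),('hend',(396,205),.100),('boardL',(333,216),.02),('boardR',(460,217),.02)):print(n,atz('wrist',np.array(uv)*k,z,s).round(4))
"
```

```text
ts [0.5379 0.0015 0.138 ]
hend [0.5567 0.1023 0.1   ]
boardL [0.5016 0.0991 0.02  ]
boardR [0.6081 0.0784 0.02  ]
```

>>> jog_arm:
  moves:
    - {"xyz": [0.8, 0, 0], "twist": [0, 0, 0], "grip": 1}
    - {"xyz": [1.5, 0.02, 0], "twist": [0, 0, 0], "grip": 1}
    - {"xyz": [1.5, 0.02, 0.8], "twist": [0, 0, 0], "grip": 1}
    - {"xyz": [1.5, 0.02, 1.6], "twist": [0, 0, 0], "grip": 1}
    - {"xyz": [1.5, 0.02, 2.37], "twist": [0, 0, 0], "grip": 1}

```text
clock: 2.65
position: [0.564, 0.1343, 0.0943]
ee_rot: [2.417, 2.005, -0.001]
force: [1.1, -0.9, 0.2]
width: 0.138
```

>>> jog_arm:
  moves:
    - {"xyz": [0, 0, 0], "twist": [0, 0, 0], "grip": 1}
    - {"xyz": [0, 0, 0], "twist": [0, 0, 0], "grip": 1}

```text
clock: 2.9
position: [0.5649, 0.1359, 0.0972]
ee_rot: [2.416, 2.007, 0.002]
force: [0.9, -0.1, 0.1]
width: 0.003
```

```bash
python3 -c "
from h import *
plan((.5557,.0965,.095),np.radians(79.5))
s=arm.observe();im=snap('wrist','w2.png')
cv2.imwrite('pics/w2x.png',cv2.resize(im[60:384,100:412],(624,600),interpolation=cv2.INTER_CUBIC))
"
```

```text
clock 2.9 pos [0.5649 0.1359 0.0972] yaw 79.42 F [ 0.86 -0.09  0.11] tq [ 0.024 -0.13  -0.018] w 0.003 q [ 0.02  0.57 -0.5   1.81  0.35  0.85 -0.83]
xyz [-0.673 -0.031  0.036] twist [ 0.009 -0.003 -0.008]
```

View pics/w2x.png

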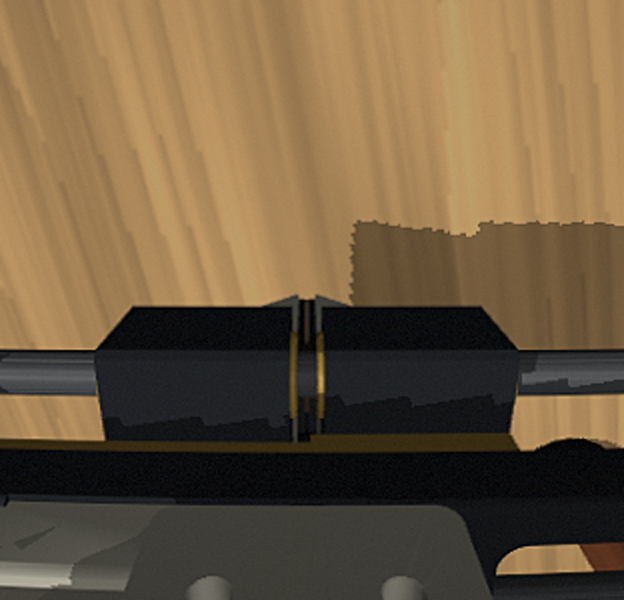

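The fingers are shut and the handle is hidden behind the gripper. I'll push slowly, watching the force.

>>> jog_arm:
  moves:
    - {"xyz": [-0.15, 0, 0], "twist": [0, 0, 0], "grip": 1}
    - {"xyz": [-0.3, 0, 0], "twist": [0, 0, 0], "grip": 1}
    - {"xyz": [-0.4, -0.01, 0], "twist": [0, 0, 0], "grip": 1}
    - {"xyz": [-0.47, -0.01, 0], "twist": [0, 0, 0], "grip": 1}
    - {"xyz": [-0.52, -0.01, 0], "twist": [0, 0, 0], "grip": 1}

```text
clock: 3.58
position: [0.558, 0.1058, 0.0957]
ee_rot: [2.416, 2.009, 0.001]
force: [1.2, 2.3, 0.6]
width: 0.008
```

>>> jog_arm:
  moves:
    - {"xyz": [-0.04, 0, 0], "twist": [0, 0, 0], "grip": 1}
    - {"xyz": [-0.07, 0, 0], "twist": [0, 0, 0], "grip": 1}
    - {"xyz": [-0.07, 0, 0], "twist": [0, 0, 0], "grip": 1}

```text
clock: 3.95
position: [0.5568, 0.1014, 0.0954]
ee_rot: [-2.416, -2.008, 0.001]
force: [0.5, 0.8, 0.8]
width: 0.005
```

>>> jog_arm:
  moves:
    - {"xyz": [-0.03, 0, 0], "twist": [0, 0, 0], "grip": 1}
    - {"xyz": [-0.05, 0, 0], "twist": [0, 0, 0], "grip": 1}
    - {"xyz": [-0.05, 0, 0], "twist": [0, 0, 0], "grip": 1}

```text
clock: 4.32
position: [0.5564, 0.0992, 0.0955]
ee_rot: [-2.415, -2.009, -0.001]
force: [2.0, 4.4, -2.3]
width: 0.005
```

>>> jog_arm:
  moves:
    - {"xyz": [-0.02, 0, 0], "twist": [0, 0, 0], "grip": 1}
    - {"xyz": [-0.03, 0, 0], "twist": [0, 0, 0], "grip": 1}
    - {"xyz": [-0.03, 0, 0], "twist": [0, 0, 0], "grip": 1}

```text
clock: 4.7
position: [0.5564, 0.0992, 0.0956]
ee_rot: [-2.413, -2.009, -0.004]
force: [2.2, 9.0, -4.2]
width: 0.004
```

>>> jog_arm:
  moves:
    - {"xyz": [-0.02, 0, 0], "twist": [0, 0, 0], "grip": 1}
    - {"xyz": [-0.02, 0, 0], "twist": [0, 0, 0], "grip": 1}

```text
clock: 4.95
position: [0.5564, 0.0991, 0.0957]
ee_rot: [-2.412, -2.01, -0.006]
force: [3.9, 12.3, -6.1]
width: 0.004
```

Force climbs at constant position, so the collar is on its stop. Backing off and lifting, then a look to check.

>>> jog_arm:
  moves:
    - {"xyz": [0.05, 0, 0], "twist": [0, 0, 0], "grip": 1}
    - {"xyz": [0.4, 0, 0], "twist": [0, 0, 0], "grip": 1}
    - {"xyz": [0.4, 0, -0.9], "twist": [0, 0, 0], "grip": 1}
    - {"xyz": [0.4, 0, -1.8], "twist": [0, 0, 0], "grip": -1}
    - {"xyz": [-0.3, 0, -2.4], "twist": [0, 0, 0], "grip": -1}

```text
clock: 5.58
position: [0.5531, 0.0821, 0.2423]
ee_rot: [-2.409, -2.015, -0.005]
force: [-0.1, -1.4, -1.0]
width: 0.174
```

>>> jog_arm:
  moves:
    - {"xyz": [-0.8, 0, 0], "twist": [0, 0, 0], "grip": -1}
    - {"xyz": [-0.8, 0, 0], "twist": [0, 0, 0], "grip": -1}
    - {"xyz": [-0.8, 0, 0], "twist": [0, 0, 0], "grip": -1}

```text
clock: 5.95
position: [0.5437, 0.0316, 0.2395]
ee_rot: [-2.415, -2.008, 0.0]
force: [-0.0, 0.7, 0.5]
width: 0.502
```

```bash
python3 -c "
from h import *
plan((.5385,.001,.2),np.radians(79.5))
s=arm.observe();im=snap('wrist','w3.png')
cv2.imwrite('pics/w3x.png',cv2.resize(im[100:290,160:360],(800,600*190*4//600),interpolation=cv2.INTER_CUBIC)[:600])
"
```

```text
clock 5.95 pos [0.5437 0.0316 0.2395] yaw 79.49 F [-0.01  0.68  0.48] tq [ 0.042 -0.102  0.041] w 0.502 q [ 0.26  0.36 -0.56  1.73  0.21  1.11 -0.54]
xyz [-0.517  0.007  0.658] twist [-0.003 -0.    -0.001]
```

View pics/w3x.png

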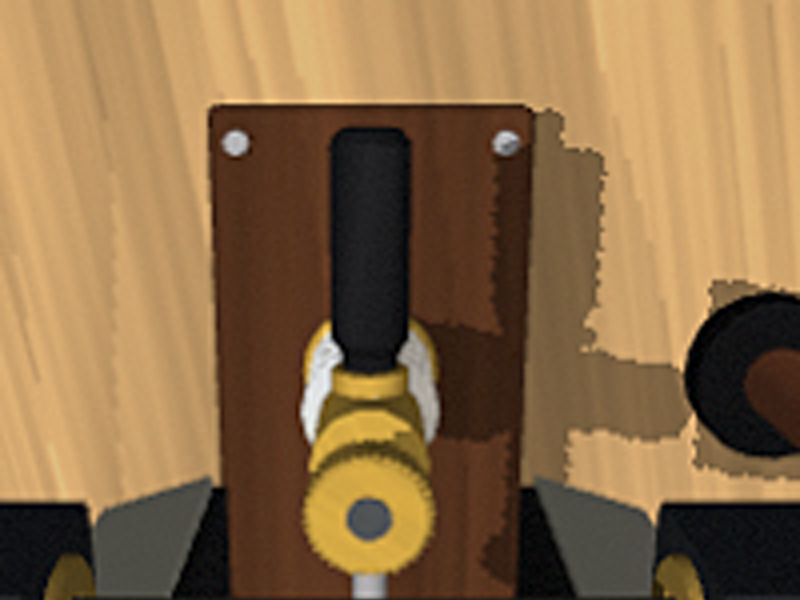

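The collar now touches the block with no rod showing between them. The head's top centre is at crop (369,518), i.e. pixel (252.2,229.5), and the handle end is at crop (370,130).

```bash
python3 -c "
from h import *
s=arm.observe()
print(atz('wrist',(252.2,229.5),.139,s).round(4), 'hend',atz('wrist',(160+370/4,100+130/4),.1,s).round(4))
p=atz('wrist',(252.2,229.5),.139,s)
plan((p[0],p[1],.2),np.radians(79.5))
"
```

```text
[ 0.5363 -0.0041  0.139 ] hend [0.5532 0.0866 0.1   ]
clock 6.0 pos [0.5438 0.0322 0.2394] yaw 79.56 F [ 0.04  0.61 -0.69] tq [-0.037 -0.079  0.009] w 0.542 q [ 0.26  0.36 -0.56  1.73  0.21  1.11 -0.54]
xyz [-0.617 -0.013  0.656] twist [-0.004 -0.002  0.006]
```

```bash
python3 -c "
from h import *
im=cv2.imread('pics/s0.png')[160:250,190:320]
cv2.imwrite('pics/s0c.png',cv2.resize(im,(780,540),interpolation=cv2.INTER_CUBIC))
u=np.array([.187,.9824,0]);b=np.array([.5375,.001,0])
for z in(.118,.123,.137,.15):
  print(z,((proj('scene',b+[0,0,z])-[190,160])*6).round(), ((proj('scene',b-.16*u+[0,0,z])-[190,160])*6).round())
"
```

```text
0.118 [479. 134.] [128. 328.]
0.123 [479. 126.] [126. 320.]
0.137 [480. 102.] [123. 297.]
0.15 [481.  79.] [120. 276.]
```

View pics/s0c.png

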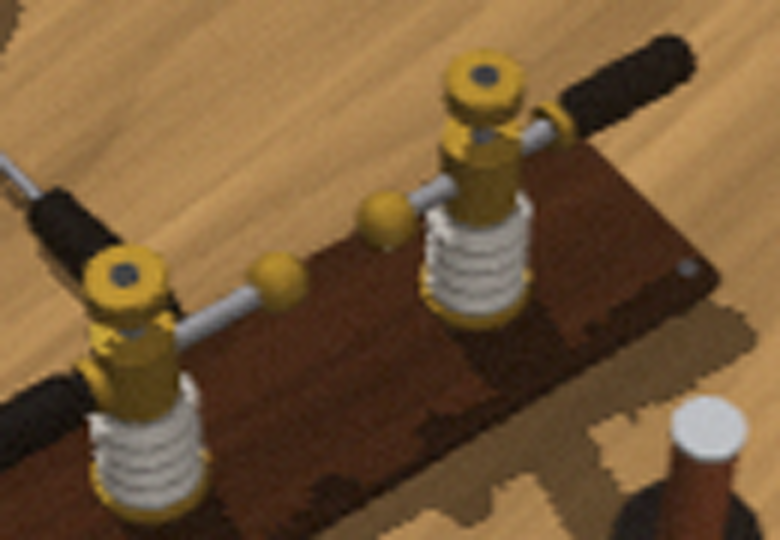

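The screw head actually floats higher. In this crop its top centre is at (484,75), so the top is at about z=0.152 and its middle at 0.145, with 20 mm of bare screw above the block. At z=0.152 the wrist ray gives (0.537,0.001), which matches the board. I'll turn counter-clockwise about 150° first for wrist travel and descend after that.

>>> jog_arm:
  moves:
    - {"xyz": [-0.3, 0, 0], "twist": [0, 0, -1], "grip": -1}
    - {"xyz": [-0.53, -0.01, 0], "twist": [0, 0, -2], "grip": -1}
    - {"xyz": [-0.53, -0.01, 0.2], "twist": [0, 0, -3], "grip": -1}
    - {"xyz": [-0.53, -0.01, 0.4], "twist": [0, 0, -4], "grip": -1}
    - {"xyz": [-0.53, -0.01, 0.4], "twist": [0, 0, -5], "grip": -1}

```text
clock: 6.62
position: [0.5369, 0.0013, 0.2144]
ee_rot: [-1.328, -2.845, 0.0]
force: [-0.0, -0.6, 0.7]
width: 0.995
```

>>> jog_arm:
  moves:
    - {"xyz": [0, 0, 0], "twist": [0, 0, -1], "grip": -1}
    - {"xyz": [0, 0, 0], "twist": [0, 0, -2], "grip": -1}
    - {"xyz": [0, 0, 0], "twist": [0, 0, -3], "grip": -1}
    - {"xyz": [0, 0, 0], "twist": [0, 0, -4], "grip": -1}
    - {"xyz": [0, 0, 0], "twist": [0, 0, -5], "grip": -1}

```text
clock: 7.25
position: [0.5375, 0.0015, 0.2154]
ee_rot: [-0.001, -3.141, -0.001]
force: [-0.7, -0.2, 1.1]
width: 1.001
```

>>> jog_arm:
  moves:
    - {"xyz": [0, 0, 0], "twist": [0, 0, -1], "grip": -1}
    - {"xyz": [0, 0, 0], "twist": [0, 0, -2], "grip": -1}
    - {"xyz": [0, 0, 0], "twist": [0, 0, -3], "grip": -1}
    - {"xyz": [0, 0, 0], "twist": [0, 0, -4], "grip": -1}
    - {"xyz": [0, 0, 0], "twist": [0, 0, -5], "grip": -1}

```text
clock: 7.88
position: [0.5376, 0.0013, 0.2155]
ee_rot: [-1.326, 2.848, 0.001]
force: [0.3, -0.3, -1.3]
width: 0.998
```

>>> jog_arm:
  moves:
    - {"xyz": [0, 0, 0], "twist": [0, 0, 0], "grip": -1}
    - {"xyz": [0, 0, 0], "twist": [0, 0, 0], "grip": -1}

```text
clock: 8.12
position: [0.5375, 0.0005, 0.2154]
ee_rot: [1.311, -2.855, -0.001]
force: [-0.0, 0.2, 0.5]
width: 1.0
```

```bash
python3 -c "
from h import *
plan((.5373,.0011,.137),np.radians(229.5))
s=arm.observe();im=snap('wrist','w4.png');print(proj('wrist',(.5373,.0011,.152),s)*800/512)
cv2.imwrite('pics/w4x.png',cv2.resize(im,(800,600)))
"
```

```text
clock 8.125 pos [5.375e-01 5.000e-04 2.154e-01] yaw -130.68 F [-0.01  0.2   0.55] tq [ 0.155 -0.079  0.02 ] w 1.0 q [ 0.69  0.57 -1.16  1.76  0.56  1.19  1.8 ]
xyz [-0.006  0.008  1.307] twist [ 0.003  0.001 -0.018]
[397.39799965 327.39972626]
```

View pics/w4x.png

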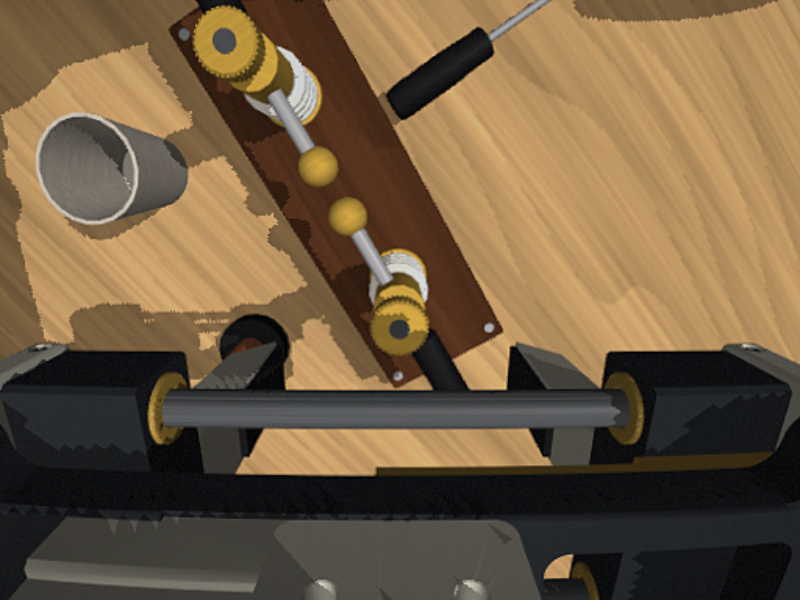

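The head is at (399,328) against a prediction of (397,327), so it is aligned. Descending now, then gripping at 45 N.

>>> jog_arm:
  moves:
    - {"xyz": [0, 0, 0.5], "twist": [0, 0, 0], "grip": -1}
    - {"xyz": [0, 0, 1], "twist": [0, 0, 0], "grip": -1}
    - {"xyz": [0, 0, 1.3], "twist": [0, 0, 0], "grip": -1}
    - {"xyz": [0, 0, 1.3], "twist": [0, 0, 0], "grip": -1}

```text
clock: 8.68
position: [0.5369, -0.0003, 0.1368]
ee_rot: [1.314, -2.852, -0.001]
force: [-0.5, -0.1, 0.4]
width: 1.003
```

>>> jog_arm:
  force: 45
  moves:
    - {"xyz": [0, 0, 0], "twist": [0, 0, 0], "grip": 1}
    - {"xyz": [0, 0, 0], "twist": [0, 0, 0], "grip": 1}
    - {"xyz": [0, 0, 0], "twist": [0, 0, 0], "grip": 1}
    - {"xyz": [0, 0, 0], "twist": [0, 0, 0], "grip": 1}
    - {"xyz": [0, 0, 0], "twist": [0, 0, 0], "grip": 1}

```text
clock: 9.3
position: [0.5375, -0.0004, 0.1376]
ee_rot: [-1.315, 2.853, -0.0]
force: [-0.7, 0.2, 0.1]
width: 0.508
```

>>> jog_arm:
  moves:
    - {"xyz": [0, 0, 0], "twist": [0, 0, 0], "grip": 1}

```text
clock: 9.43
position: [0.5375, -0.0004, 0.1375]
ee_rot: [1.315, -2.853, 0.0]
force: [-0.5, 0.6, 1.0]
width: 0.398
```

```bash
cat > st.py <<'E'
from h import *
s=arm.observe();M=R.from_rotvec(s['ee_rot']).as_matrix()
print(s['clock'],s['position'].round(4),'yaw',np.degrees(np.arctan2(M[1,0],M[0,0])).round(2),'F',s['force'].round(1),'tq',s['ft_torque'].round(3),'w',round(s['width'],3),'q',s['joints'].round(2),'j7eff',s['joint_efforts'][6].round(3))
E
python3 st.py
```

```text
9.425 [ 5.375e-01 -4.000e-04  1.375e-01] yaw -130.52 F [-0.5  0.6  1. ] tq [ 0.142 -0.092 -0.002] w 0.398 q [ 0.64  0.65 -1.08  1.85  0.66  1.06  1.72] j7eff 0.0
```

>>> jog_arm:
  moves:
    - {"xyz": [-0.02, 0.01, 0], "twist": [0, 0, 0], "grip": 1}
    - {"xyz": [-0.02, 0.01, 0], "twist": [0, 0, 0], "grip": 1}
    - {"xyz": [-0.02, 0.01, 0], "twist": [0, 0, 0], "grip": 1}

```text
clock: 9.8
position: [0.5359, 0.0012, 0.1373]
ee_rot: [1.315, -2.85, -0.001]
force: [-7.3, 0.8, 5.3]
width: 0.317
```

```bash
python3 st.py
```

```text
9.8 [0.5359 0.0012 0.1373] yaw -130.46 F [-7.3  0.8  5.3] tq [0.303 1.482 0.044] w 0.317 q [ 0.63  0.65 -1.08  1.85  0.66  1.06  1.72] j7eff -0.062
```

>>> jog_arm:
  moves:
    - {"xyz": [0.02, 0.02, 0], "twist": [0, 0, 0], "grip": 1}
    - {"xyz": [0.02, 0.025, 0], "twist": [0, 0, 0], "grip": 1}
    - {"xyz": [0.02, 0.025, 0], "twist": [0, 0, 0], "grip": 1}

```text
clock: 10.18
position: [0.5358, 0.0013, 0.1374]
ee_rot: [1.315, -2.853, -0.001]
force: [-1.2, 1.7, -2.6]
width: 0.312
```

```bash
python3 st.py
```

```text
10.175 [0.5358 0.0013 0.1374] yaw -130.5 F [-1.2  1.7 -2.6] tq [0.693 0.114 0.066] w 0.312 q [ 0.64  0.65 -1.09  1.85  0.66  1.06  1.72] j7eff -0.071
```

Grip is good at 29 mm. Turning clockwise and watching the torque.

>>> jog_arm:
  moves:
    - {"xyz": [0, 0, 0], "twist": [0, 0, 0.8], "grip": 1}
    - {"xyz": [0, 0, 0], "twist": [0, 0, 1.6], "grip": 1}
    - {"xyz": [0, 0, 0.003], "twist": [0, 0, 2.4], "grip": 1}
    - {"xyz": [0, 0, 0.003], "twist": [0, 0, 3.2], "grip": 1}
    - {"xyz": [0, 0, 0.006], "twist": [0, 0, 4], "grip": 1}

```text
clock: 10.8
position: [0.535, 0.0026, 0.137]
ee_rot: [0.255, -3.13, -0.003]
force: [-4.4, 6.2, -2.0]
width: 0.311
```

```bash
python3 st.py
```

```text
10.8 [0.535  0.0026 0.137 ] yaw -170.69 F [-4.4  6.2 -2. ] tq [1.667 0.639 0.097] w 0.311 q [ 0.54  0.57 -0.92  1.86  0.54  0.98  1.13] j7eff 1.904
```

>>> jog_arm:
  moves:
    - {"xyz": [0, 0.02, 0], "twist": [0, 0, 0.7], "grip": 1}
    - {"xyz": [0, 0.03, 0], "twist": [0, 0, 1.4], "grip": 1}
    - {"xyz": [0, 0.04, 0.003], "twist": [0, 0, 2.1], "grip": 1}
    - {"xyz": [0, 0.045, 0.004], "twist": [0, 0, 2.8], "grip": 1}

```text
clock: 11.3
position: [0.5351, 0.0039, 0.1368]
ee_rot: [-0.511, -3.099, 0.0]
force: [-2.1, 2.0, -3.2]
width: 0.313
```

```bash
python3 st.py
```

```text
11.3 [0.5351 0.0039 0.1368] yaw 161.28 F [-2.1  2.  -3.2] tq [0.543 0.124 0.038] w 0.313 q [ 0.46  0.53 -0.79  1.87  0.46  0.94  0.71] j7eff 1.679
```

>>> jog_arm:
  moves:
    - {"xyz": [0, 0.01, 0], "twist": [0, 0, 0.8], "grip": 1}
    - {"xyz": [0.005, 0.015, 0], "twist": [0, 0, 1.6], "grip": 1}
    - {"xyz": [0.01, 0.02, 0.004], "twist": [0, 0, 2.4], "grip": 1}

```text
clock: 11.68
position: [0.5356, 0.0048, 0.1366]
ee_rot: [1.146, 2.925, 0.0]
force: [1.1, -0.5, -3.3]
width: 0.317
```

```bash
python3 st.py
```

```text
11.675 [0.5356 0.0048 0.1366] yaw 137.22 F [ 1.1 -0.5 -3.3] tq [ 0.161 -0.575  0.059] w 0.317 q [ 0.39  0.5  -0.69  1.87  0.39  0.91  0.35] j7eff 1.954
```

>>> jog_arm:
  moves:
    - {"xyz": [0, 0.005, 0], "twist": [0, 0, 0.8], "grip": 1}
    - {"xyz": [0, 0.01, 0], "twist": [0, 0, 1.6], "grip": 1}
    - {"xyz": [-0.005, 0.01, 0.004], "twist": [0, 0, 2.4], "grip": 1}

```text
clock: 12.05
position: [0.5364, 0.0053, 0.1364]
ee_rot: [1.728, 2.623, 0.001]
force: [0.3, 1.2, -5.4]
width: 0.313
```

```bash
python3 st.py
```

```text
12.05 [0.5364 0.0053 0.1364] yaw 113.24 F [ 0.3  1.2 -5.4] tq [ 0.454 -0.491  0.068] w 0.313 q [ 0.32  0.47 -0.58  1.87  0.33  0.89 -0.01] j7eff 1.937
```

>>> jog_arm:
  moves:
    - {"xyz": [0, 0.005, 0], "twist": [0, 0, 0.8], "grip": 1}
    - {"xyz": [0, 0.01, 0], "twist": [0, 0, 1.6], "grip": 1}
    - {"xyz": [-0.005, 0.01, 0.003], "twist": [0, 0, 2.4], "grip": 1}

```text
clock: 12.42
position: [0.5374, 0.0055, 0.1362]
ee_rot: [2.236, 2.206, 0.002]
force: [3.0, 1.9, -5.1]
width: 0.313
```

```bash
python3 st.py
```

```text
12.425 [0.5374 0.0055 0.1362] yaw 89.25 F [ 3.   1.9 -5.1] tq [ 0.405 -0.871  0.033] w 0.313 q [ 0.25  0.45 -0.48  1.88  0.27  0.87 -0.38] j7eff 1.94
```

>>> jog_arm:
  moves:
    - {"xyz": [0, 0.01, 0], "twist": [0, 0, 0.8], "grip": 1}
    - {"xyz": [0, 0.015, 0], "twist": [0, 0, 1.6], "grip": 1}
    - {"xyz": [0, 0.015, 0.002], "twist": [0, 0, 2], "grip": 1}

```text
clock: 12.8
position: [0.5382, 0.0053, 0.1362]
ee_rot: [2.583, 1.787, 0.002]
force: [2.7, 0.9, -2.8]
width: 0.313
```

```bash
python3 st.py
```

```text
12.8 [0.5382 0.0053 0.1362] yaw 69.35 F [ 2.7  0.9 -2.8] tq [ 0.054 -0.716  0.333] w 0.313 q [ 0.18  0.44 -0.39  1.88  0.22  0.86 -0.68] j7eff 0.183
```

>>> jog_arm:
  moves:
    - {"xyz": [0, 0.003, 0], "twist": [0, 0, 0.3], "grip": 1}

```text
clock: 12.92
position: [0.5383, 0.0053, 0.1362]
ee_rot: [2.628, 1.721, 0.002]
force: [1.0, 0.1, -3.8]
width: 0.313
```

```bash
python3 st.py
```

```text
12.925 [0.5383 0.0053 0.1362] yaw 66.43 F [ 1.   0.1 -3.8] tq [ 0.174 -0.583  0.274] w 0.313 q [ 0.17  0.44 -0.38  1.88  0.21  0.86 -0.72] j7eff 0.294
```

>>> jog_arm:
  moves:
    - {"xyz": [0, 0.003, 0], "twist": [0, 0, 0.3], "grip": 1}

```text
clock: 13.05
position: [0.5385, 0.0053, 0.1362]
ee_rot: [2.672, 1.652, 0.002]
force: [1.3, 1.7, -3.5]
width: 0.312
```

```bash
python3 st.py
```

```text
13.05 [0.5385 0.0053 0.1362] yaw 63.45 F [ 1.3  1.7 -3.5] tq [ 0.146 -0.563  0.328] w 0.312 q [ 0.17  0.44 -0.37  1.88  0.2   0.86 -0.77] j7eff 0.432
```

>>> jog_arm:
  moves:
    - {"xyz": [0, 0.002, 0], "twist": [0, 0, 0.3], "grip": 1}

```text
clock: 13.18
position: [0.5385, 0.0052, 0.1362]
ee_rot: [2.714, 1.581, 0.002]
force: [2.2, 1.9, -3.5]
width: 0.317
```

```bash
python3 st.py
```

```text
13.175 [0.5385 0.0052 0.1362] yaw 60.45 F [ 2.2  1.9 -3.5] tq [ 0.093 -0.535  0.306] w 0.317 q [ 0.16  0.43 -0.35  1.88  0.19  0.86 -0.81] j7eff 0.427
```

>>> jog_arm:
  moves:
    - {"xyz": [0, 0.002, 0], "twist": [0, 0, 0.3], "grip": 1}

```text
clock: 13.3
position: [0.5387, 0.0052, 0.1362]
ee_rot: [2.754, 1.51, 0.002]
force: [1.0, 0.7, -3.9]
width: 0.312
```

```bash
python3 st.py
```

```text
13.3 [0.5387 0.0052 0.1362] yaw 57.45 F [ 1.   0.7 -3.9] tq [ 0.071 -0.48   0.36 ] w 0.312 q [ 0.15  0.43 -0.34  1.88  0.19  0.85 -0.86] j7eff 0.413
```

>>> jog_arm:
  moves:
    - {"xyz": [0, 0.002, 0], "twist": [0, 0, 0.3], "grip": 1}

```text
clock: 13.42
position: [0.5388, 0.0051, 0.1362]
ee_rot: [2.793, 1.437, 0.002]
force: [1.8, 1.0, -3.4]
width: 0.314
```

```bash
python3 st.py
```

```text
13.425 [0.5388 0.0051 0.1362] yaw 54.45 F [ 1.8  1.  -3.4] tq [ 0.141 -0.571  0.352] w 0.314 q [ 0.14  0.43 -0.33  1.88  0.18  0.85 -0.9 ] j7eff 0.402
```

>>> jog_arm:
  moves:
    - {"xyz": [0, 0.002, 0], "twist": [0, 0, 0.3], "grip": 1}

```text
clock: 13.55
position: [0.5389, 0.005, 0.1362]
ee_rot: [2.83, 1.363, 0.002]
force: [3.1, 1.0, -2.7]
width: 0.311
```

```bash
python3 st.py
```

```text
13.55 [0.5389 0.005  0.1362] yaw 51.45 F [ 3.1  1.  -2.7] tq [ 0.076 -0.445  0.41 ] w 0.311 q [ 0.13  0.43 -0.32  1.89  0.17  0.85 -0.95] j7eff 0.389
```

>>> jog_arm:
  moves:
    - {"xyz": [0, 0, 0], "twist": [0, 0, 0], "grip": 1}
    - {"xyz": [0, 0, 0], "twist": [0, 0, 0], "grip": 1}

```text
clock: 13.8
position: [0.5388, 0.005, 0.1362]
ee_rot: [2.828, 1.366, 0.002]
force: [2.8, 2.1, -5.7]
width: 0.314
```

```bash
python3 st.py
```

```text
13.8 [0.5388 0.005  0.1362] yaw 51.57 F [ 2.8  2.1 -5.7] tq [ 0.175 -0.943  0.204] w 0.314 q [ 0.13  0.43 -0.32  1.89  0.17  0.85 -0.95] j7eff -0.259
```

Snug: the turning torque averages about 0.37 N m. Releasing and lifting straight up.

>>> jog_arm:
  moves:
    - {"xyz": [0, 0, 0], "twist": [0, 0, 0], "grip": -1}
    - {"xyz": [0, 0, 0], "twist": [0, 0, 0], "grip": -1}
    - {"xyz": [0, 0, 0], "twist": [0, 0, 0], "grip": -1}
    - {"xyz": [0, 0, 0], "twist": [0, 0, 0], "grip": -1}
    - {"xyz": [0, 0, 0], "twist": [0, 0, 0], "grip": -1}

```text
clock: 14.42
position: [0.5381, 0.0048, 0.1362]
ee_rot: [2.83, 1.364, -0.0]
force: [-0.3, 0.3, -0.1]
width: 0.811
```

>>> jog_arm:
  moves:
    - {"xyz": [0, 0, -0.5], "twist": [0, 0, 0], "grip": -1}
    - {"xyz": [0, 0, -1.2], "twist": [0, 0, 0], "grip": -1}
    - {"xyz": [0, 0, -1.8], "twist": [0, 0, 0], "grip": -1}
    - {"xyz": [0, 0, -1.8], "twist": [0, 0, 0], "grip": -1}
    - {"xyz": [0, 0, -1.8], "twist": [0, 0, 0], "grip": -1}

```text
clock: 15.05
position: [0.5378, 0.0047, 0.2436]
ee_rot: [-2.83, -1.364, 0.001]
force: [0.1, -0.1, -0.8]
width: 1.0
```

```bash
python3 st.py; python3 -c "
from h import *
im=snap('wrist','w5.png');cv2.imwrite('pics/w5x.png',cv2.resize(im,(800,600)))"
```

```text
15.05 [0.5378 0.0047 0.2436] yaw 51.48 F [ 0.1 -0.1 -0.8] tq [-0.03   0.002 -0.018] w 1.0 q [ 0.15  0.31 -0.33  1.76  0.12  1.09 -0.89] j7eff 0.009
```

View pics/w5x.png

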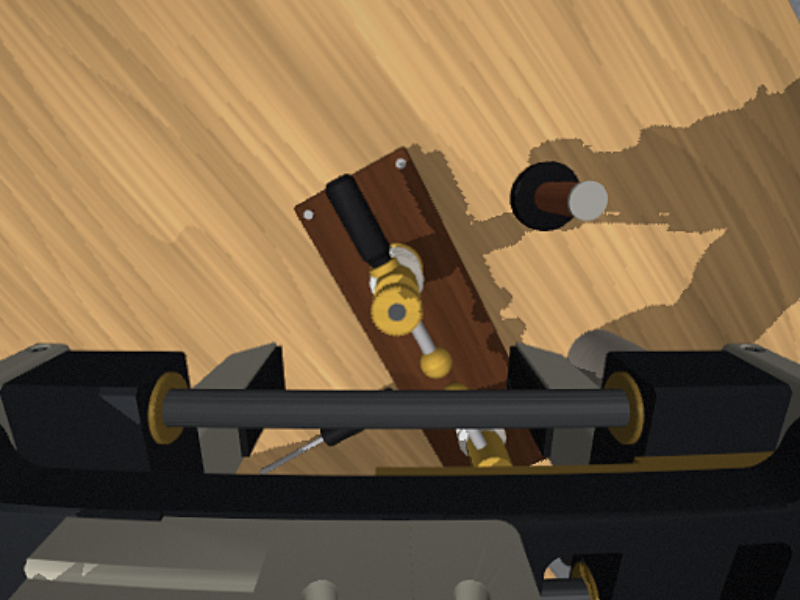

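The collar at about (383,268) is still on the block. The head at (397,312) is free, the gripper is clear and the coil is standing where it was. Handing in.

```bash
python3 -c "
from h import *
print(arm.sign_off())"
```

```text
the job is handed in; nothing more can be done
None
```

I pushed the loose electrode home, tightened its thumbscrew to snug, let go, and handed the job in at about 15 s of the 72 s allowed.

- **Electrode:** I pushed it in about 16 mm by its handle, until the force rose to about 12 N with no more movement. The close-up after the push and the last picture both show the collar against the block.
- **Thumbscrew:** I turned it clockwise about 3.1 rad in all. The torque stayed near 0.06 N m, then jumped to about 0.3 N m, somewhere between 2.45 and 2.8 rad. I stopped with the last three turning readings at 0.36, 0.35 and 0.41 N m. They average about 0.37, inside the snug range of 0.33 to 0.4, though the last single reading was just above it and single readings scatter by about 0.03. Held still, it read 0.20 N m.
- **Release:** The gripper is fully open and about 100 mm above its grip height, with the force near zero.
- **Bystanders:** The last picture shows the coil standing. The screwdriver and cup are only partly in view and the multimeter is out of frame, so I did not measure their positions again. The arm stayed well above all of them.

**Disagreements in the checks:** I first took the screw head to be about 14 mm lower than it is; the scene camera corrected that before I gripped it. My grip was about 2 mm off the screw's axis, which gave side forces of up to about 8 N, and I corrected for that while turning. I could not measure the screw's bearing force on the rod directly; I judged it from the torque alone.

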